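Release a locked cash drawer with a dowel

ROBOT

A 6-joint arm with a two-finger parallel gripper is mounted at the origin on the work surface. World frame = base frame: x ahead of the robot, y to its left, z up, the work surface at z = 0. Lengths are in m, angles in rad, forces in N, time in s.
With the tool pointing down it reaches from about 0.35 to 0.775 m from the base axis. Payload 7.3 kg.
Tool frame: the origin (TCP) lies midway between the tips of the shut fingers; the grasp point (between the pads) lies 19 mm behind it; z points along the fingers, y is the direction in which the jaws open and shut (so a half turn about z gives the same grasp; the last joint's range is limited). The gripper opens to 92 mm and grips with 3 to 60 N. Pads are 19 mm wide; open, the fingers measure 130 mm over their backs; the gripper's body (75 mm by 190 mm) begins 47 mm behind the grasp point.
Start: joints at [-1.281, 0.342, 1.524, -0, 1.275, -0.146], TCP at [0.222, -0.476, 0.227] pointing down, gripper open.
Joint ranges: [-2.53, 2.53], [-0.77, 2.02], [0.04, 2.7], [-1, 4.14], [0.28, 2.66], [-3.11, 3.11]. Speed limits (rad/s): [2.57, 2.57, 3.14, 3.14, 3.14, 3.14].

INTERFACE

Orientations are given as [roll, pitch, yaw] about the fixed x, y, z axes, in that order (R = Rz(yaw) Ry(pitch) Rx(roll)).
In Python, from cell import robot gives the robot as it stands.
- The arm moves only by the shell command python3 -m crank 'ROWS' [FORCE]. ROWS is a JSON object of lists of equal length, an entry for each row: "claw": the opening, from 0 (shut) to 1 (fully open); "delta_pos": the shift along the tool's x, y, z in units of 25 mm (1.0 is 25 mm), a list of three; "roll": the turn about the tool's z in units of 6 degrees (1.0 is 6 degrees). In form: {"claw": [claw, ...], "delta_pos": [[dx, dy, dz], ...], "roll": [roll, ...]}. A call has exactly 8 rows; each row is the pose to reach, as a shift and turn from the pose commanded when the call began, along the tool's axes at that moment; what a row does not reach only later rows make up. A row lasts 1/12 s, in which the tool goes at most 41.7 mm and 7.16 degrees, less where a joint would pass 70% of its speed; a pose out of reach is approached as far as the arm can. A call with a gripper value outside its range is refused whole. The fingers move at their own pace and stop on an object; FORCE is the grip in N (left out, the last holds). Time passes only in rows, so rows that repeat a pose let the fingers close, or fill a call up. It gives the time, the measured TCP pose, the force and the opening at its end, in the units of the state.
- robot.observe(): the state, without advancing time (a new reading comes with each control period).
- robot.read_camera(name): name is "scene" or "top"; returns a dict with "color" (384x512x3 uint8, blue, green, red), "fx", "fy", "cx", "cy" (pixels), "rvec" (rotation vector, rad) and "tvec" (3), from world to camera coordinates, as OpenCV has them. Camera axes: x right, y down, z forward; pixel columns grow to the right and rows downward; lengths in m; the calibration is good to about 2 mm. A picture is of the moment at which its call begins. There is no depth.
- robot.hand_in(): hands the job in, once; it reports no verdict.
The state is a dict: "time": time; "qpos": joint angles; "qvel": joint speeds; "joint_efforts": joint torques, N m; "tool_pos": TCP position; "tool_rot": TCP orientation; "contact_force": force on the tool from outside, world axes, zero at the start; "torque": the same for the moment, N m; "opening": finger opening in m.
Only numpy, scipy, OpenCV 4.12 (cv2) and the standard library are available. Lean on these libraries where they do the work, as an engineer would, in place of code of your own. Each camera call takes 0.05 s, during which the arm holds its last target.

TASK

The cash drawer is latched shut and its key is lost. Take the wooden dowel out of its stand, put it down through the small hole in the metal plate on top of the cash drawer's case and gently push the spring latch beneath until the drawer springs open, then stand the dowel back in its stand. The latch and plate are easily bent, so feel your way and never press hard; leave the printer, card terminal and paper roll where they are.

Things in the scene. Friction and masses are not known exactly. Their poses are not given: they have to be found in the camera images.
- release (a point): Nominal place of the hole in the metal cover plate on the case, at the plate's top face; z up, y along the drawer front. Plate: 46 (x) x 90 (y) x 8 mm. In its top a groove 3 mm deep, 16 mm (x) by 60 mm (y); half-way along it the only hole, 16 mm (x) by 15 mm (y), straight-sided. Plate, groove and hole are really off this point by up to 9 mm either way along y (not x): see or feel it.
- latch_head (a point): Nominal top of the latch's flat steel head (22 x 50 mm), under the hole, 20 mm below the plate's top face; really up to 5 mm higher or lower. Pushed straight down, its spring gives about 3 N at first, 8 N at the end. It frees the drawer after 7.5 mm of travel and meets a rigid stop after 10.5 mm. More than 30 N from the dowel harms latch, plate or case.
- drawer (a joint): Drawer, sliding out towards the robot: 0 m latched shut, 0.06 m sprung fully open. A spring inside pushes it out by itself as soon as the latch is freed (about 0.5 s).
- dowel_mid (a point): Centre of the wooden dowel, a round rod of 12 mm diameter and 150 mm length, 16 g, half-way along it. Its z axis runs along the rod, upwards as it stands in its stand.
- dowel_tip (a point): Centre of the dowel's lower end face (edge bevelled by 1 mm), 75 mm below its centre.
- stand_hole0 (a point): Centre of the mouth of the upright hole in the dowel's stand, a fixed grey block 80 x 80 x 45 mm high. The hole is 15 mm across and 38 mm deep; this point is at the block's top. The dowel starts standing on the hole's bottom, with 112 mm showing above the block.
- printer: Black receipt printer, 190 x 145 x 140 mm, loose; origin under its middle. To be left alone.
- pinpad: Black card terminal lying flat, 160 x 80 x 28 mm, loose, on the rear half of the case's top; origin under its middle. To be left alone.
- roll: Paper roll, 70 mm across and 60 mm high, standing on the rear half of the case's top; origin under its middle. To be left alone.
- dowel: The same dowel; origin at the centre of its lower end face, z axis along the rod.
- case: The cash drawer's case, a fixed black box 300 x 300 x 100 mm high, with cover plate, latch and drawer; origin under its middle, on the table; the drawer front faces -x. The cover plate lies on its top, 90 mm from the middle towards -x.
Mind the look-alikes: they are no part of the job. Leave any blue look-alike of the part that bears stand_hole0 alone.

How it is judged:
By the outcome, as a careful person would: the job done as asked, in the order asked, and still so for the second after the job is handed in, with the robot touching nothing.
It also fails if it takes over 64 s, if anything falls off the work surface, if the arm or the gripper's body presses on something with over 40 N, if the wrist force passes 120 N, or if a joint passes its speed limit or range.

## Working session

There is one attempt and no reset: what is moved stays moved. The work goes in short steps, Python scripts to look and compute and a shell command to move; the robot and the scene stay as the last step left them, time stands still between calls to the robot, and variables do not carry over. Pictures are saved under pics/ and viewed, and the job is handed in when it is done.

```bash
ls; mkdir -p pics; python3 - <<'E'
from cell import robot
import cv2
s=robot.observe();print(s)
for n in("scene","top"):
    c=robot.read_camera(n);cv2.imwrite(f"pics/{n}0.png",c["color"]);print(n,c["fx"],c["fy"],c["cx"],c["cy"],c["rvec"],c["tvec"])
E
```

```text
pics
{'time': 0.0, 'qpos': array([-1.28100140e+00,  3.42690674e-01,  1.52503000e+00, -7.10691453e-07,
        1.27540484e+00, -1.46016210e-01]), 'qvel': array([-1.24650462e-03,  1.17716532e-03,  1.11134759e-03, -5.64004714e-04,
       -1.87998018e-03, -6.74918784e-05]), 'joint_efforts': array([ 1.61510903e-03, -4.31240737e+01, -2.44217867e+01,  7.18661863e-02,
        5.58653427e-02, -1.05754079e-04]), 'tool_pos': array([ 0.22151877, -0.47551877,  0.22605707]), 'tool_rot': array([-3.14007601e+00, -2.22355570e-04,  4.35811180e-01]), 'contact_force': array([0.35239669, 0.38653662, 0.47778045]), 'torque': array([-0.0131776 , -0.02275909, -0.02926659]), 'opening': 0.09171661034355331}
scene 450.42936960987043 450.42936960987043 251.79985475145477 185.80259689153579 [ 1.96963481  1.0500105  -0.51385824] [-0.26856314 -0.21888975  1.71219048]
top 454.9093910144444 454.9093910144444 260.0549889039185 191.02592725822672 [ 2.15587376 -2.21508235  0.03428694] [-0.02990435  0.57528301  1.5873365 ]
```

View pics/scene0.png

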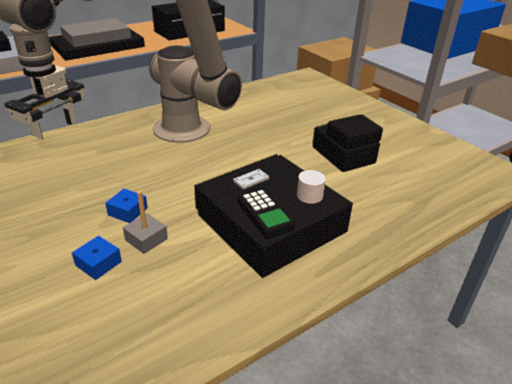

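View pics/top0.png

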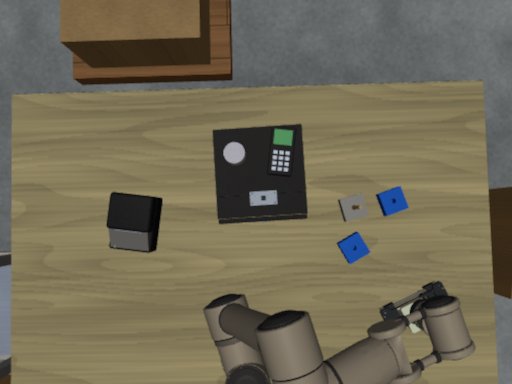

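The top view shows a grey block with the dowel at about (354,207). Blue look-alike blocks stand at (393,201) and (353,247). The plate is at (263,198). I choose the grey block and will check it in crops.

```bash
python3 - <<'E'
import cv2,numpy as np
t=cv2.imread("pics/top0.png");s=cv2.imread("pics/scene0.png")
a=cv2.resize(t[180:230,205:315],(792,360),interpolation=cv2.INTER_CUBIC)  #7.2x
cv2.imwrite("pics/crop_plate.png",a)
b=cv2.resize(t[185:230,330:380],(400,360),interpolation=cv2.INTER_CUBIC)  #8x
c=cv2.resize(s[185:255,115:175],(360,420),interpolation=cv2.INTER_CUBIC) #6x
o=np.zeros((420,770,3),np.uint8);o[:360,:400]=b;o[:,410:]=c
cv2.imwrite("pics/crop_stand.png",o)
cv2.imwrite("pics/crop_plate_s.png",cv2.resize(s[160:200,220:285],(780,480),interpolation=cv2.INTER_CUBIC)) #12x
E
```

```text
(no output)
```

View pics/crop_plate.png

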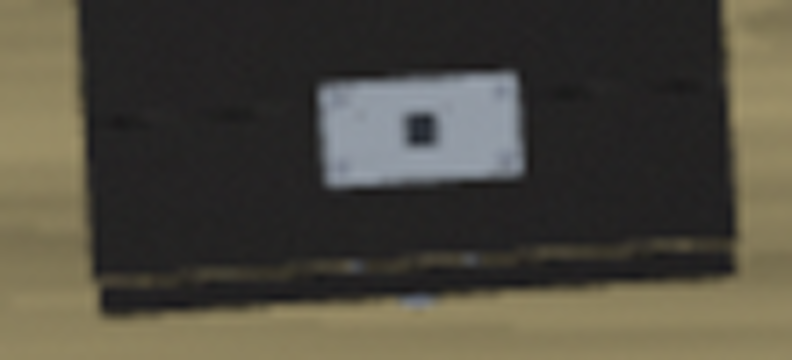

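View pics/crop_stand.png

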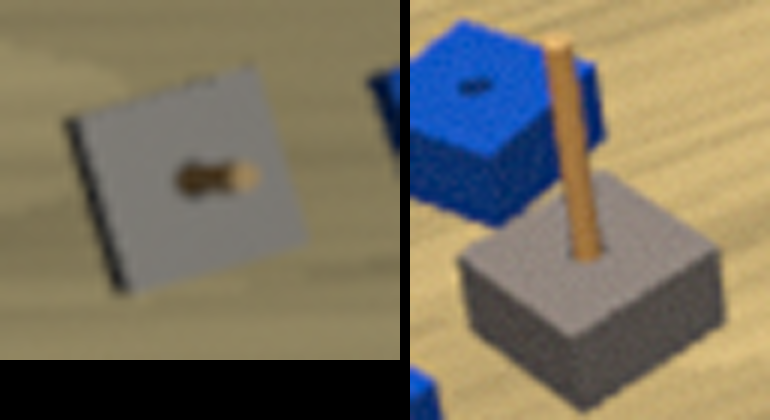

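View pics/crop_plate_s.png

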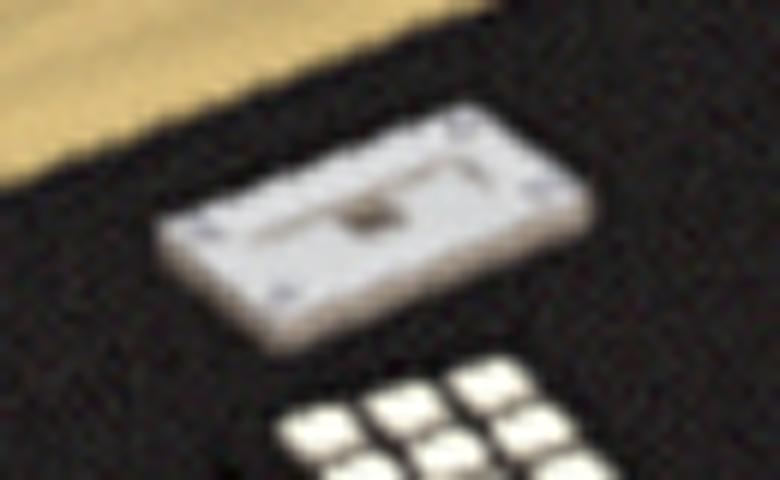

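```bash
cat > h.py <<'E'
import numpy as np,cv2
from cell import robot
from scipy.optimize import least_squares
def cams(): return {n:robot.read_camera(n) for n in("scene","top")}
def K(c): return np.array([[c["fx"],0,c["cx"]],[0,c["fy"],c["cy"]],[0,0,1]])
def ray(c,px,z):
    R=cv2.Rodrigues(np.array(c["rvec"],float))[0];t=np.array(c["tvec"],float)
    d=R.T@np.linalg.inv(K(c))@np.array([px[0],px[1],1.]);o=-R.T@t
    return o+d*(z-o[2])/d[2]
def proj(c,P): return cv2.projectPoints(np.atleast_2d(np.array(P,float)),np.array(c["rvec"],float),np.array(c["tvec"],float),K(c),None)[0].reshape(-1,2)
def tri(cs,obs):
    f=lambda P:np.concatenate([proj(cs[n],P)[0]-o for n,o in obs.items()])
    r=least_squares(f,[.5,0,.1]);return r.x,r.fun
def uncrop(p,o,s): return np.array([(p[0]+.5)/s-.5+o[0],(p[1]+.5)/s-.5+o[1]])
E
python3 - <<'E'
from h import *
np.set_printoptions(precision=4,suppress=True)
cs=cams();T=cs["top"];S=cs["scene"]
ht=uncrop((421,129),(205,180),7.2);hs=uncrop((368,217),(220,160),12)
print("hole top",ray(T,ht,.105),"scene",ray(S,hs,.105),tri(cs,{"top":ht,"scene":hs}))
q=[uncrop(p,(205,180),7.2) for p in((317,83),(519,70),(525,178),(325,188))]
C=np.array([ray(T,p,.108) for p in q]);print(C,C.mean(0))
q=[uncrop(p,(220,160),12) for p in((157,235),(465,100),(593,190),(278,335))]
Cs=np.array([ray(S,p,.108) for p in q]);print(Cs,Cs.mean(0))
for C in(C,Cs):
  e=C[0]-C[1] if C is not Cs else C[0]-C[1];print("edge",np.degrees(np.arctan2(e[1],e[0])),np.linalg.norm(C-np.roll(C,1,0),axis=1))
dt=uncrop((243,176),(330,185),8);ds=uncrop((558-410,43),(115,185),6)
print("dowel",ray(T,dt,.157),ray(S,ds,.157),tri(cs,{"top":dt,"scene":ds}))
q=[uncrop(p,(330,185),8) for p in((75,120),(253,67),(308,243),(127,293))]
C=np.array([ray(T,p,.045) for p in q]);print("stand",C,C.mean(0))
q=[uncrop((x-410,y),(115,185),6) for x,y in((460,262),(605,175),(719,252),(574,334))]
C=np.array([ray(S,p,.045) for p in q]);print("stand",C,C.mean(0))
# case front corners etc
q=[uncrop(p,(205,180),7.2) for p in((94,275),(733,238))]
C=np.array([ray(T,p,.1) for p in q]);print("case front",C, np.degrees(np.arctan2(*(C[0]-C[1])[1::-1])))
E
```

```text
hole top [ 0.5479 -0.0566  0.105 ] scene [ 0.5438 -0.0575  0.105 ] (array([ 0.5468, -0.058 ,  0.1069]), array([ 0.4452,  0.2855,  0.4462, -0.004 ]))
[[ 0.5702 -0.0093  0.108 ]
 [ 0.5737 -0.1024  0.108 ]
 [ 0.5239 -0.1038  0.108 ]
 [ 0.5218 -0.0117  0.108 ]] [ 0.5474 -0.0568  0.108 ]
[[ 0.5273 -0.1054  0.108 ]
 [ 0.5186 -0.012   0.108 ]
 [ 0.5666 -0.0091  0.108 ]
 [ 0.5756 -0.1039  0.108 ]] [ 0.547  -0.0576  0.108 ]
edge 92.10271224326668 [0.0485 0.0932 0.0498 0.092 ]
edge -84.69106555094524 [0.0483 0.0938 0.048  0.0953]
dowel [ 0.5085 -0.3652  0.157 ] [ 0.5107 -0.3671  0.157 ] (array([ 0.5084, -0.366 ,  0.1551]), array([0.1451, 0.063 , 0.121 , 0.0087]))
stand [[ 0.5358 -0.3164  0.045 ]
 [ 0.5565 -0.3934  0.045 ]
 [ 0.4804 -0.414   0.045 ]
 [ 0.4611 -0.336   0.045 ]] [ 0.5085 -0.365   0.045 ]
stand [[ 0.4869 -0.4159  0.045 ]
 [ 0.4651 -0.3394  0.045 ]
 [ 0.5412 -0.32    0.045 ]
 [ 0.5563 -0.3936  0.045 ]] [ 0.5124 -0.3672  0.045 ]
case front [[ 0.4847  0.0965  0.1   ]
 [ 0.4939 -0.1989  0.1   ]] 91.78921162844183
```

```bash
python3 -m crank '{"claw":[1,1,1,1,1,1,1,1],"delta_pos":[[1.5,0.1,0],[3,0.2,0],[4.5,0.3,0],[6,0.4,0],[7.5,0.5,0],[9,0.6,0],[10.6,0.7,0],[12.26,0.86,0]],"roll":[0,0.5,1,1.6,2.2,2.8,3.4,3.87]}' 10
cat >> h.py <<'E'
from scipy.spatial.transform import Rotation as Ro
def units(target):
    s=robot.observe();R=Ro.from_euler('xyz',s["tool_rot"]).as_matrix()
    return R.T@(np.array(target)-s["tool_pos"])/0.025
E
python3 - <<'E'
from h import *
cs=cams()
for n,c in cs.items(): cv2.imwrite(f"pics/{n}1.png",c["color"])
print(units([.509,-.3655,.098]),robot.observe())
E
```

```text
time: 0.87
tool_pos: [0.5099, -0.365, 0.2266]
tool_rot: [-3.141, 0.0, 0.027]
contact_force: [-0.4, -1.3, -0.2]
opening: 0.0917
[-0.18351318  0.10792935  5.1062624 ] {'time': 0.9667, 'qpos': array([-0.73809284,  0.53672923,  1.21534363,  0.00193861,  1.3894263 ,
        0.79772465]), 'qvel': array([-7.69965890e-02, -3.72843570e-02,  7.45724550e-02, -4.71639712e-02,
       -3.29289222e-05, -1.08600530e-01]), 'joint_efforts': array([ 1.72192778e+00, -5.39175832e+01, -2.66468775e+01,  4.31245649e-01,
        2.13524827e-02,  1.14455324e+00]), 'tool_pos': array([ 0.513319  , -0.36281656,  0.22566625]), 'tool_rot': array([-3.14029286e+00, -1.39830675e-03,  3.46283304e-02]), 'contact_force': array([-0.59740166, -0.30653422, -0.20392643]), 'torque': array([-0.01286613,  0.07077128, -0.00260823]), 'opening': 0.09159462887954802}
```

```bash
python3 -m crank '{"claw":[1,1,1,1,1,1,1,1],"delta_pos":[[0,0,0],[0,0,0.5],[0,0,1],[0,0,1.3],[0,0,1.5],[0,0,1.5],[0,0,1.5],[0,0,1.5]],"roll":[0,0,0,0,0,0,0,0]}'
python3 - <<'E'
from h import *
cs=cams()
a=cs["top"]["color"][165:245,310:410];b=cs["scene"]["color"][150:260,85:205]
o=np.zeros((600,800,3),np.uint8);o[:320,:400]=cv2.resize(a,None,fx=4,fy=4,interpolation=2);o[:367,400:]=cv2.resize(b,(400,367),interpolation=2)
cv2.imwrite("pics/a2.png",o[:370])
print(units([.509,-.3655,.098]),robot.observe()["tool_pos"])
E
```

```text
time: 1.63
tool_pos: [0.5086, -0.3665, 0.19]
tool_rot: [3.141, -0.001, 0.03]
contact_force: [0.5, 0.2, 0.1]
opening: 0.0922
[ 0.00930778 -0.03912354  3.6810852 ] [ 0.50870312 -0.3663923   0.19002782]
```

View pics/a2.png

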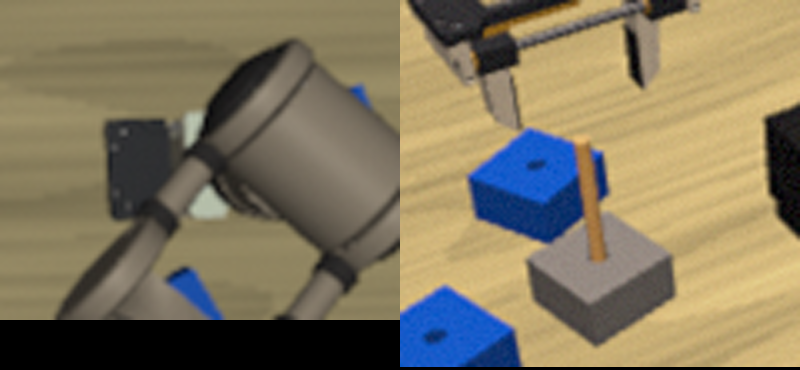

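The scene view shows the open fingers straddling the dowel (top at crop (582,140)), which stands in the grey block. The two blue blocks are clear. I'll descend and grip.

```bash
python3 -m crank '{"claw":[1,1,1,1,1,1,1,1],"delta_pos":[[0,0,0.6],[0,0,1.2],[0,0,1.8],[0,0,2.4],[0,0,3],[0,0,3.4],[0,0,3.6],[0,0,3.68]],"roll":[0,0,0,0,0,0,0,0]}'
python3 -m crank '{"claw":[1,0.6,0.3,0,0,0,0,0],"delta_pos":[[0,0,0],[0,0,0],[0,0,0],[0,0,0],[0,0,0],[0,0,0],[0,0,0],[0,0,0]],"roll":[0,0,0,0,0,0,0,0]}' 12
python3 -m crank '{"claw":[0,0,0,0,0,0,0,0],"delta_pos":[[0,0,0],[0,0,0],[0,0,0],[0,0,0],[0,0,0],[0,0,0],[0,0,0],[0,0,0]],"roll":[0,0,0,0,0,0,0,0]}' 20
```

```text
time: 2.4
tool_pos: [0.5084, -0.3659, 0.0967]
tool_rot: [-3.141, 0.001, 0.031]
contact_force: [0.5, -0.4, -0.1]
opening: 0.0916
time: 3.07
tool_pos: [0.5086, -0.3661, 0.0973]
tool_rot: [3.141, -0.0, 0.031]
contact_force: [-0.1, -0.4, -0.6]
opening: 0.0495
time: 3.73
tool_pos: [0.5085, -0.366, 0.0972]
tool_rot: [3.142, 0.0, 0.031]
contact_force: [-0.3, -0.8, -0.6]
opening: 0.0113
```

```bash
python3 -m crank '{"claw":[0,0,0,0,0,0,0,0],"delta_pos":[[0,0,-0.3],[0,0,-1],[0,0,-2],[0,0,-3],[0,0,-4],[0,0,-5],[0,0,-5.4],[0,0,-5.6]],"roll":[0,0,0,0,0,0,0,0]}' 20
python3 - <<'E'
from h import *
cs=cams()
b=cs["scene"]["color"][100:260,55:265]
cv2.imwrite("pics/a3.png",cv2.resize(b,None,fx=3.6,fy=3.6,interpolation=2))
s=robot.observe();print(units([.547,-.0573,.235]),s["tool_pos"],s["opening"],s["contact_force"])
E
```

```text
time: 4.4
tool_pos: [0.5091, -0.3665, 0.2397]
tool_rot: [3.139, -0.003, 0.031]
contact_force: [0.9, 0.5, -0.5]
opening: 0.0116
[  1.91432764 -12.29694239   0.09071089] [ 0.50856316 -0.36604211  0.23738989] 0.011946251673349716 [ 1.57816939  0.1821757  -0.50981041]
```

View pics/a3.png

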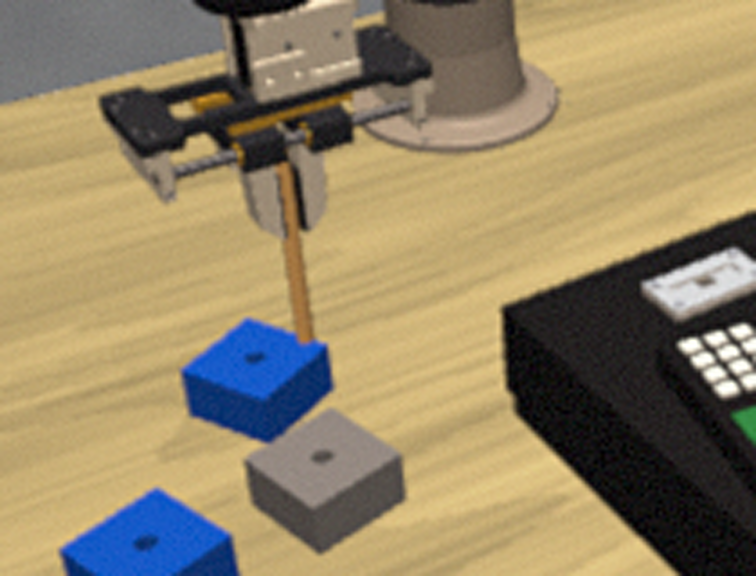

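The dowel is held between the jaws (tip at crop (305,340)) and is out of the grey stand, whose empty hole is at (322,457). Next I move over the case.

```bash
python3 -m crank '{"claw":[0,0,0,0,0,0,0,0],"delta_pos":[[0,-0.4,0],[0.1,-1.4,0],[0.3,-2.7,0],[0.6,-4,0],[0.9,-5.3,0],[1.2,-6.5,0],[1.5,-7.6,0],[1.7,-8.6,0]],"roll":[0,0,0,0,0,0,0,0]}' 20
python3 -m crank '{"claw":[0,0,0,0,0,0,0,0],"delta_pos":[[0.1,-1.2,0],[0.2,-2.2,0],[0.2,-3,0],[0.2,-3.5,0],[0.2,-3.7,0],[0.2,-3.7,0],[0.2,-3.7,0],[0.2,-3.7,0]],"roll":[0,0,0,0,0,0,0,0]}' 20
python3 - <<'E'
from h import *
cs=cams()
b=cs["scene"]["color"][90:230,180:340]
cv2.imwrite("pics/a4.png",cv2.resize(b,None,fx=4,fy=4,interpolation=2))
cv2.imwrite("pics/t4.png",cv2.resize(cs["top"]["color"][150:250,180:330],None,fx=4,fy=4,interpolation=2))
s=robot.observe();p=s["tool_pos"];print(units([.547,-.0573,.21]),p,s["opening"],s["contact_force"])
R=Ro.from_euler('xyz',s["tool_rot"]).as_matrix()
for d in(.0902,-.0598):
  P=p+R[:,2]*d;print(P,proj(cs["scene"],P),(proj(cs["scene"],P)-[180,90])*4+1.5)
E
```

```text
time: 5.17
tool_pos: [0.5438, -0.1469, 0.2354]
tool_rot: [-3.14, 0.003, 0.031]
contact_force: [-0.0, -0.6, 0.9]
opening: 0.0118
time: 5.83
tool_pos: [0.5466, -0.0583, 0.2369]
tool_rot: [3.141, 0.0, 0.029]
contact_force: [0.8, 0.3, -0.2]
opening: 0.0117
[ 0.01603731 -0.04075951  1.08216299] [ 0.54663214 -0.05832337  0.23705438] 0.011463346733821935 [ 0.41214057  0.39519114 -0.92408919]
[ 0.54662113 -0.05834615  0.14685438] [[250.86403055 165.5799314 ]] [[284.9561222 303.8197256]]
[ 0.54663944 -0.05830827  0.29685438] [[252.25977454 116.04467273]] [[290.53909817 105.67869093]]
```

View pics/a4.png

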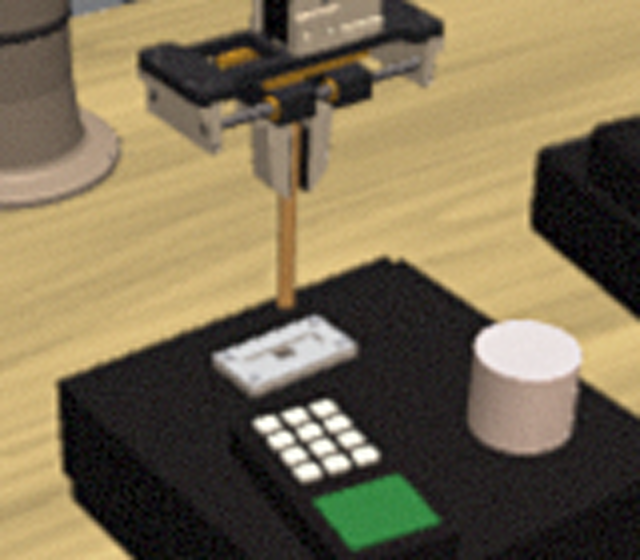

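View pics/t4.png

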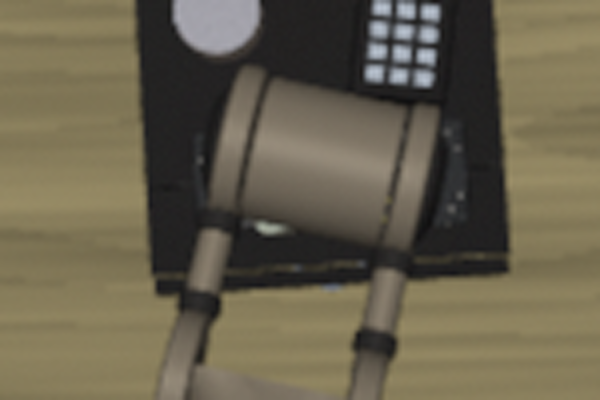

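The scene view shows the tip at crop (286,304), matching the forward projection, so the dowel is upright and held as planned. The hole is at (286,351). I'll lower until just above the plate.

```bash
python3 -m crank '{"claw":[0,0,0,0,0,0,0,0],"delta_pos":[[0,0,0.3],[0,-0.02,0.7],[0,-0.02,1.1],[0,-0.02,1.4],[0,-0.02,1.45],[0,-0.02,1.45],[0,-0.02,1.45],[0,-0.02,1.45]],"roll":[0,0,0,0,0,0,0,0]}' 20
python3 - <<'E'
from h import *
cs=cams()
b=cs["scene"]["color"][140:200,210:290]
cv2.imwrite("pics/a5.png",cv2.resize(b,None,fx=10,fy=10,interpolation=2))
s=robot.observe();p=s["tool_pos"];print(units([.547,-.0573,.198]),p,s["contact_force"])
P=p-np.array([0,0,.0902]);print((proj(cs["scene"],P)-[210,140]+.5)*10)
E
```

```text
time: 6.6
tool_pos: [0.5469, -0.0568, 0.2014]
tool_rot: [3.141, -0.001, 0.031]
contact_force: [0.1, -0.3, -0.1]
opening: 0.0116
[0.00351333 0.0216108  0.13736186] [ 0.54689231 -0.05676152  0.20143376] [-0.69742883 -0.42781022 -0.62839136]
[[415.8701763  367.18336827]]
```

View pics/a5.png

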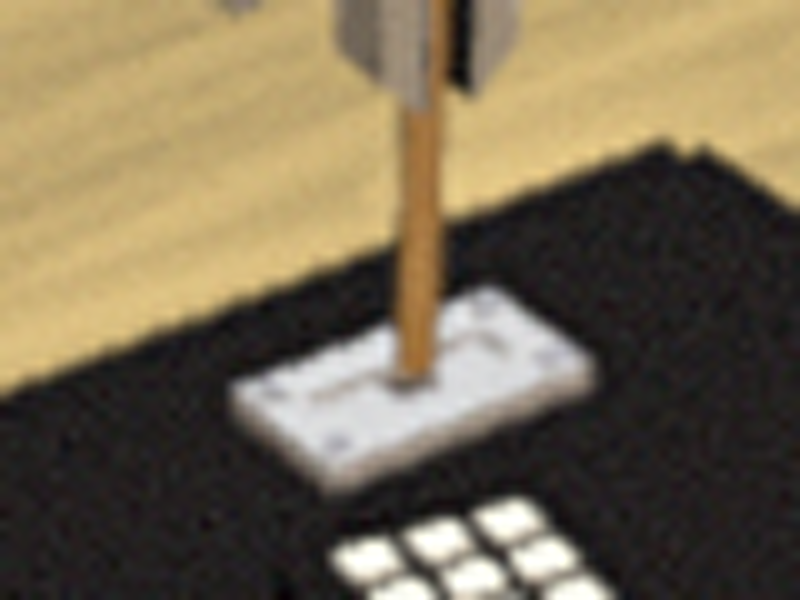

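```bash
python3 -m crank '{"claw":[0,0,0,0,0,0,0,0],"delta_pos":[[0,0.02,0.06],[0,0.02,0.12],[0,0.02,0.18],[0,0.02,0.24],[0,0.02,0.3],[0,0.02,0.34],[0,0.02,0.34],[0,0.02,0.34]],"roll":[0,0,0,0,0,0,0,0]}' 20
python3 - <<'E'
from h import *
cs=cams()
for n,o in(("scene",[210,140]),):
  P=np.array([.547,-.0573,.107]);
  for d in([0,0,0],[.002,0,0],[0,.002,0]): print((proj(cs[n],P+d)-o+.5)*10)
for i in range(3): s=robot.observe();print(s["tool_pos"],s["contact_force"])
E
```

```text
time: 7.37
tool_pos: [0.5466, -0.0572, 0.1924]
tool_rot: [3.142, 0.0, 0.031]
contact_force: [-0.3, 0.0, 0.1]
opening: 0.0118
[[414.14285287 380.50271584]]
[[418.19858204 383.89019528]]
[[420.02943068 378.34669026]]
[ 0.54669783 -0.05725505  0.19252587] [ 0.23994967 -0.01302598  0.1742581 ]
[ 0.54669783 -0.05725505  0.19252587] [ 0.23994967 -0.01302598  0.1742581 ]
[ 0.54669783 -0.05725505  0.19252587] [ 0.23994967 -0.01302598  0.1742581 ]
```

Tip is at about z 0.102, below the groove floor, with no contact force, so it seems to be in the hole. I'll go on in small steps.

```bash
python3 -m crank '{"claw":[0,0,0,0,0,0,0,0],"delta_pos":[[0,0,0.04],[0,0,0.08],[0,0,0.12],[0,0,0.16],[0,0,0.2],[0,0,0.24],[0,0,0.24],[0,0,0.24]],"roll":[0,0,0,0,0,0,0,0]}' 20
```

```text
time: 8.13
tool_pos: [0.5466, -0.0572, 0.1864]
tool_rot: [3.142, 0.0, 0.031]
contact_force: [-0.1, -0.3, -0.5]
opening: 0.0118
```

```bash
python3 -m crank '{"claw":[0,0,0,0,0,0,0,0],"delta_pos":[[0,0,0.03],[0,0,0.06],[0,0,0.09],[0,0,0.12],[0,0,0.15],[0,0,0.15],[0,0,0.15],[0,0,0.15]],"roll":[0,0,0,0,0,0,0,0]}' 20
```

```text
time: 8.8
tool_pos: [0.5466, -0.0573, 0.1827]
tool_rot: [3.141, -0.0, 0.031]
contact_force: [-0.2, -0.6, 1.0]
opening: 0.0117
```

```bash
python3 -m crank '{"claw":[0,0,0,0,0,0,0,0],"delta_pos":[[0,0,0.02],[0,0,0.04],[0,0,0.06],[0,0,0.08],[0,0,0.08],[0,0,0.08],[0,0,0.08],[0,0,0.08]],"roll":[0,0,0,0,0,0,0,0]}' 20
```

```text
time: 9.47
tool_pos: [0.5469, -0.0573, 0.1814]
tool_rot: [3.141, -0.001, 0.031]
contact_force: [-1.5, 0.5, 5.1]
opening: 0.0117
```

```bash
python3 -m crank '{"claw":[0,0,0,0,0,0,0,0],"delta_pos":[[0,0,0.02],[0,0,0.04],[0,0,0.06],[0,0,0.08],[0,0,0.08],[0,0,0.08],[0,0,0.08],[0,0,0.08]],"roll":[0,0,0,0,0,0,0,0]}' 20
```

```text
time: 10.13
tool_pos: [0.5469, -0.0573, 0.1795]
tool_rot: [3.141, -0.001, 0.031]
contact_force: [-1.8, -0.3, 6.5]
opening: 0.0111
```

```bash
python3 -m crank '{"claw":[0,0,0,0,0,0,0,0],"delta_pos":[[0,0,0.02],[0,0,0.04],[0,0,0.06],[0,0,0.06],[0,0,0.06],[0,0,0.06],[0,0,0.06],[0,0,0.06]],"roll":[0,0,0,0,0,0,0,0]}' 20
```

```text
time: 10.8
tool_pos: [0.547, -0.0573, 0.1781]
tool_rot: [3.141, -0.001, 0.031]
contact_force: [-1.2, -0.2, 7.2]
opening: 0.0116
```

```bash
python3 - <<'E'
from h import *
cs=cams()
b=cs["scene"]["color"][140:260,190:350]
cv2.imwrite("pics/a6.png",cv2.resize(b,None,fx=5,fy=5,interpolation=2))
print(robot.observe()["torque"])
E
```

```text
[ 0.12503123  0.34826782 -0.03243153]
```

View pics/a6.png

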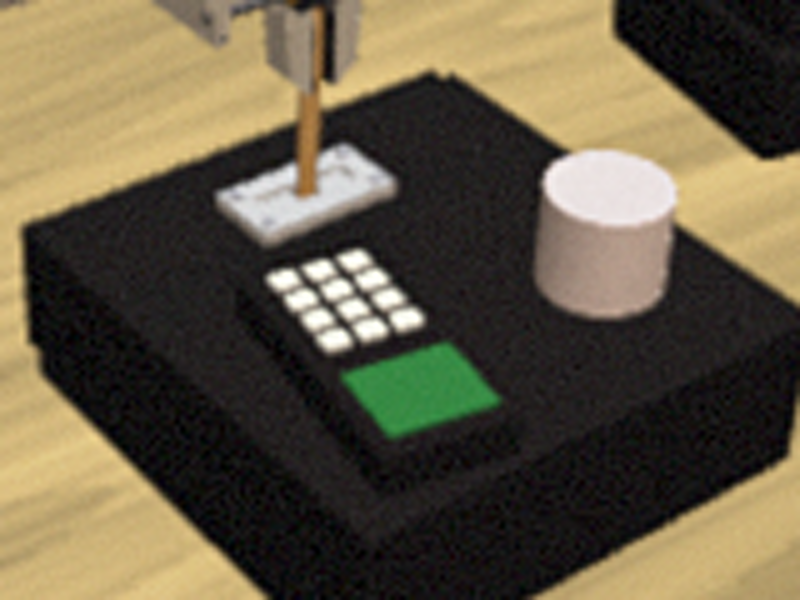

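The dowel (crop (307,190)) is in the plate's hole and the drawer is still shut. Force is 7 N, well under 30 N, so I'll carry on.

```bash
python3 -m crank '{"claw":[0,0,0,0,0,0,0,0],"delta_pos":[[0,0,0.02],[0,0,0.04],[0,0,0.06],[0,0,0.06],[0,0,0.06],[0,0,0.06],[0,0,0.06],[0,0,0.06]],"roll":[0,0,0,0,0,0,0,0]}' 20
```

```text
time: 11.57
tool_pos: [0.547, -0.0573, 0.1767]
tool_rot: [3.141, -0.002, 0.031]
contact_force: [-2.3, 0.9, 7.6]
opening: 0.0117
```

```bash
python3 -m crank '{"claw":[0,0,0,0,0,0,0,0],"delta_pos":[[0,0,0.02],[0,0,0.04],[0,0,0.05],[0,0,0.05],[0,0,0.05],[0,0,0.05],[0,0,0.05],[0,0,0.05]],"roll":[0,0,0,0,0,0,0,0]}' 20
```

```text
time: 12.23
tool_pos: [0.547, -0.0573, 0.1756]
tool_rot: [3.141, -0.002, 0.031]
contact_force: [-1.4, -0.1, 8.2]
opening: 0.0112
```

```bash
python3 - <<'E'
from h import *
cs=cams()
b=cs["scene"]["color"][140:260,190:350]
t=cs["top"]["color"][150:250,190:330]
o=np.zeros((400,800,3),np.uint8);o[:300,:400]=cv2.resize(b,(400,300));o[:286,400:]=cv2.resize(t,(400,286))
cv2.imwrite("pics/a7.png",o[:300])
E
```

```text
(no output)
```

View pics/a7.png

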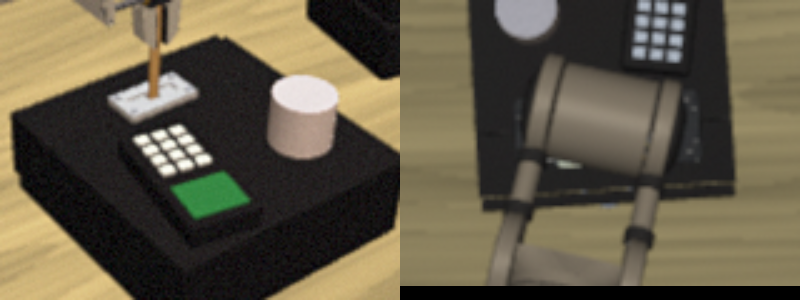

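Both views show the drawer still shut. Next, another 1–1.5 mm.

```bash
python3 -m crank '{"claw":[0,0,0,0,0,0,0,0],"delta_pos":[[0,0,0.02],[0,0,0.04],[0,0,0.05],[0,0,0.05],[0,0,0.05],[0,0,0.05],[0,0,0.05],[0,0,0.05]],"roll":[0,0,0,0,0,0,0,0]}' 20
python3 - <<'E'
from h import *
cs=cams()
t=cs["top"]["color"][150:250,190:330]
cv2.imwrite("pics/a8.png",cv2.resize(t,None,fx=4,fy=4))
E
```

```text
time: 13.0
tool_pos: [0.547, -0.0573, 0.1744]
tool_rot: [3.141, -0.002, 0.031]
contact_force: [-2.1, -0.3, 8.4]
opening: 0.0115
```

View pics/a8.png

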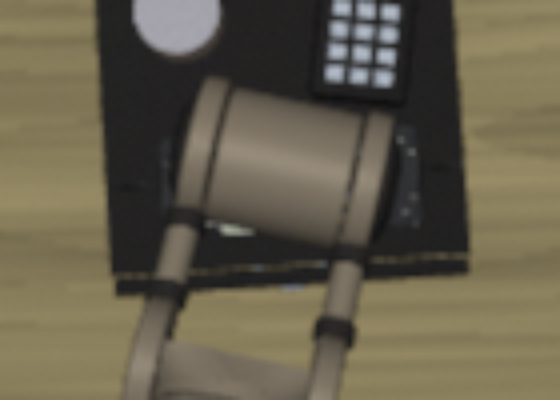

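```bash
python3 -m crank '{"claw":[0,0,0,0,0,0,0,0],"delta_pos":[[0,0,0.02],[0,0,0.04],[0,0,0.04],[0,0,0.04],[0,0,0.04],[0,0,0.04],[0,0,0.04],[0,0,0.04]],"roll":[0,0,0,0,0,0,0,0]}' 20
python3 - <<'E'
from h import *
cs=cams()
t=cs["top"]["color"][150:250,190:330]
cv2.imwrite("pics/a9.png",cv2.resize(t,None,fx=4,fy=4))
b=cs["scene"]["color"][140:200,210:290]
cv2.imwrite("pics/b9.png",cv2.resize(b,None,fx=8,fy=8,interpolation=2))
E
```

```text
time: 13.77
tool_pos: [0.547, -0.0573, 0.173]
tool_rot: [3.141, -0.001, 0.031]
contact_force: [-1.4, 0.1, 7.5]
opening: 0.0117
```

View pics/a9.png

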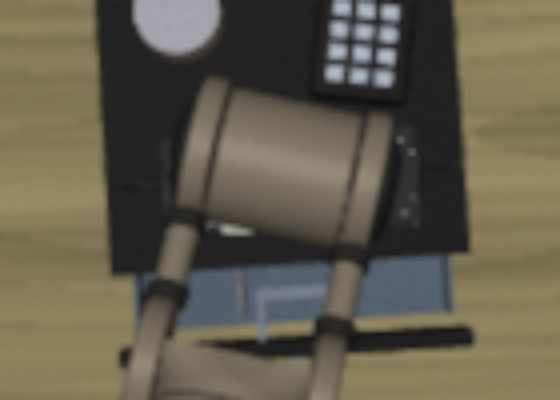

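View pics/b9.png

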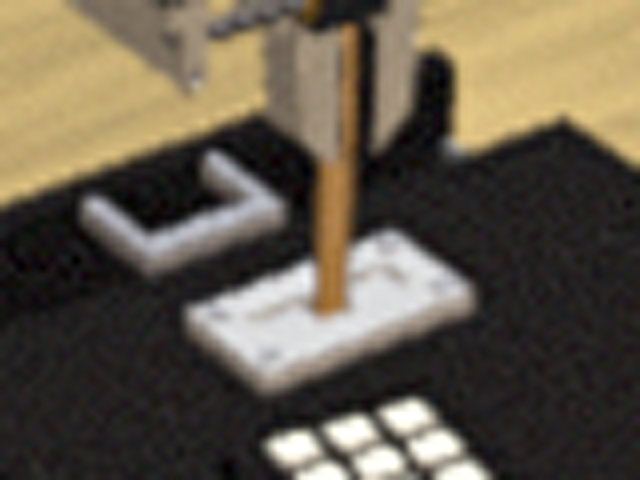

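The top view shows the drawer sprung open (front at row ~340). I'll withdraw straight up.

```bash
python3 -m crank '{"claw":[0,0,0,0,0,0,0,0],"delta_pos":[[0,0,-0.15],[0,0,-0.4],[0,0,-0.7],[0,0,-1.1],[0,0,-1.6],[0,0,-2.1],[0,0,-2.5],[0,0,-2.6]],"roll":[0,0,0,0,0,0,0,0]}' 20
python3 - <<'E'
from h import *
cs=cams()
b=cs["scene"]["color"][90:230,180:340]
cv2.imwrite("pics/a10.png",cv2.resize(b,None,fx=4,fy=4,interpolation=2))
cv2.imwrite("pics/t10.png",cs["top"]["color"])
s=robot.observe();p=s["tool_pos"];print(p,s["opening"],s["contact_force"])
R=Ro.from_euler('xyz',s["tool_rot"]).as_matrix()
for d in(.0902,-.0598):
  P=p+R[:,2]*d;print((proj(cs["scene"],P)-[180,90])*4+1.5)
E
```

```text
time: 14.53
tool_pos: [0.5474, -0.0574, 0.2394]
tool_rot: [3.141, -0.003, 0.031]
contact_force: [1.2, -0.4, 0.6]
opening: 0.0115
[ 0.54683113 -0.05727469  0.23780313] 0.011673507973807196 [-0.33591129 -0.27787627  0.40973257]
[[286.49092746 302.66701361]]
[[292.03531983 104.29971699]]
```

View pics/a10.png

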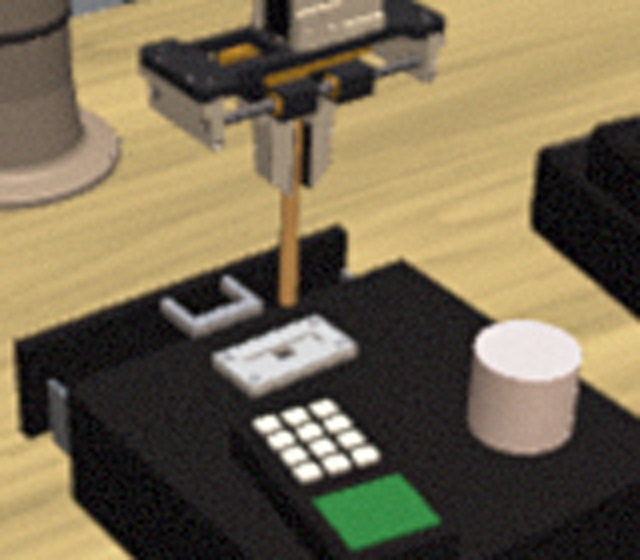

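View pics/t10.png

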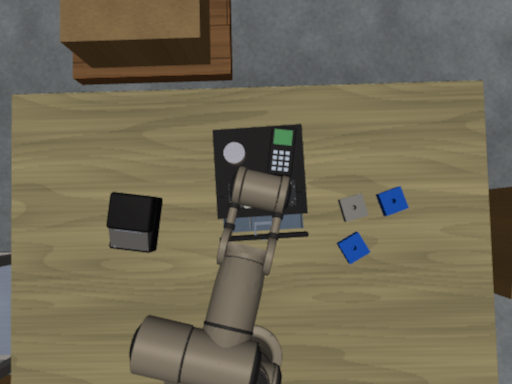

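The drawer is open, and the plate, pinpad and roll look undisturbed. The dowel is held with its tip at crop (288,302). I'll check the dowel's tilt and the stand's empty hole.

```bash
python3 - <<'E'
from h import *
np.set_printoptions(precision=4,suppress=True)
a4=cv2.imread("pics/a4.png");a10=cv2.imread("pics/a10.png")
for y0 in(200,225,250,270):
  for im in(a4,a10):
    r=im[y0:y0+16,260:320].astype(float);sat=(r[...,2]-r[...,0]).mean(0)
    g=np.where(sat-np.median(sat)>15,sat-np.median(sat),0); print(y0,round((g*np.arange(260,320)).sum()/g.sum(),2),end=' | ')
  print()
cs=cams();T=cs["top"]
t=T["color"];
cv2.imwrite("pics/st.png",np.hstack([cv2.resize(t[190:225,335:375],(400,350),interpolation=2),cv2.resize(cs["scene"]["color"][210:255,120:170],(400,350),interpolation=2)]))
for n,box in(("top",(202,213,349,360)),("scene",(220,236,135,155))):
  g=cv2.cvtColor(cs[n]["color"],6).astype(float)[box[0]:box[1],box[2]:box[3]]
  w=np.clip(np.median(g)-15-g,0,None);yy,xx=np.mgrid[box[0]:box[1],box[2]:box[3]]
  c=((w*xx).sum()/w.sum(),(w*yy).sum()/w.sum());print(n,c,ray(cs[n],c,.045))
E
```

```text
200 289.47 | 200 290.54 | 
225 287.98 | 225 289.65 | 
250 nan | 250 288.65 | 
270 nan | 270 288.41 | 
top (np.float64(354.45034642032334), np.float64(206.87759815242495)) [ 0.5093 -0.3686  0.045 ]
scene (np.float64(146.53488372093022), np.float64(228.59118727050185)) [ 0.5211 -0.3657  0.045 ]<stdin>:7: RuntimeWarning: invalid value encountered in scalar divide
```

View pics/st.png

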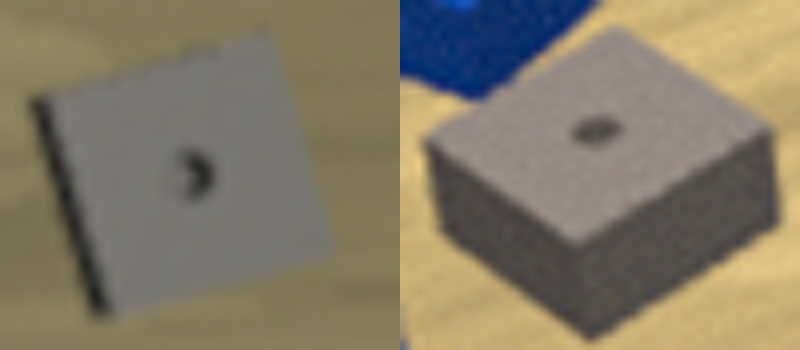

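No real tilt change: the dowel's shift matches the TCP shift. The stand hole (top crop (195,175), scene crop (597,131)) agrees with the original grasp position. Going back.

```bash
python3 - <<'E'
from h import *
print(units([.5085,-.366,.2375]))
E
```

```text
[-1.88808919 12.30059437 -0.03625022]
```

```bash
python3 -m crank '{"claw":[0,0,0,0,0,0,0,0],"delta_pos":[[0,0.4,0],[-0.1,1.4,0],[-0.3,2.7,0],[-0.6,4,0],[-0.9,5.3,0],[-1.2,6.5,0],[-1.5,7.6,0],[-1.7,8.6,0]],"roll":[0,0,0,0,0,0,0,0]}' 20
python3 -m crank '{"claw":[0,0,0,0,0,0,0,0],"delta_pos":[[-0.1,1.2,0],[-0.19,2.2,0],[-0.19,3,0],[-0.19,3.5,0],[-0.19,3.7,0],[-0.19,3.7,0],[-0.19,3.7,0],[-0.19,3.7,0]],"roll":[0,0,0,0,0,0,0,0]}' 20
python3 - <<'E'
from h import *
s=robot.observe();print(s["tool_pos"],units([.5085,-.366,.15]))
E
```

```text
time: 15.4
tool_pos: [0.5094, -0.2759, 0.2364]
tool_rot: [-3.141, 0.001, 0.029]
contact_force: [-0.0, 0.8, -0.2]
opening: 0.0115
time: 16.07
tool_pos: [0.509, -0.3649, 0.2373]
tool_rot: [-3.141, 0.0, 0.032]
contact_force: [0.3, -0.6, 0.1]
opening: 0.0114
[ 0.50899056 -0.36487761  0.237269  ] [-0.02048754  0.04578031  3.49074369]
```

```bash
python3 -m crank '{"claw":[0,0,0,0,0,0,0,0],"delta_pos":[[-0.02,0.04,0.5],[-0.02,0.04,1.1],[-0.02,0.04,1.8],[-0.02,0.04,2.5],[-0.02,0.04,3.1],[-0.02,0.04,3.6],[-0.02,0.04,3.75],[-0.02,0.04,3.75]],"roll":[0,0,0,0,0,0,0,0]}' 20
python3 - <<'E'
from h import *
cs=cams()
cv2.imwrite("pics/a11.png",cv2.resize(cs["scene"]["color"][185:255,110:190],None,fx=8,fy=8,interpolation=2))
s=robot.observe();print(s["tool_pos"],units([.5085,-.366,.1]))
E
```

```text
time: 16.73
tool_pos: [0.5082, -0.3658, 0.1428]
tool_rot: [-3.14, 0.001, 0.032]
contact_force: [0.5, -0.2, 0.2]
opening: 0.0117
[ 0.5088547  -0.36678787  0.14444155] [-0.01480656 -0.03362501  1.77761846]
```

View pics/a11.png

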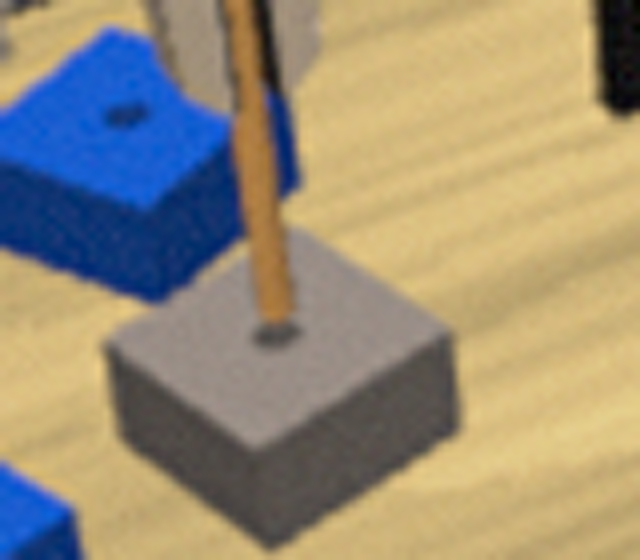

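The dowel tip (crop (275,318)) hangs right above the grey stand's hole (275,337). I'll insert it with force checks.

```bash
python3 -m crank '{"claw":[0,0,0,0,0,0,0,0],"delta_pos":[[0,0,0.1],[0,0,0.2],[0,0,0.3],[0,0,0.4],[0,0,0.5],[0,0,0.6],[0,0,0.6],[0,0,0.6]],"roll":[0,0,0,0,0,0,0,0]}' 20
```

```text
time: 17.5
tool_pos: [0.5083, -0.367, 0.1282]
tool_rot: [-3.141, 0.0, 0.03]
contact_force: [-0.3, 0.8, -0.2]
opening: 0.0111
```

```bash
python3 -m crank '{"claw":[0,0,0,0,0,0,0,0],"delta_pos":[[0,-0.02,0.15],[0,-0.03,0.3],[0,-0.03,0.45],[0,-0.03,0.6],[0,-0.03,0.75],[0,-0.03,0.9],[0,-0.03,1],[0,-0.03,1.08]],"roll":[0,0,0,0,0,0,0,0]}' 20
```

```text
time: 18.17
tool_pos: [0.5082, -0.3662, 0.101]
tool_rot: [-3.141, 0.0, 0.031]
contact_force: [0.7, 0.4, -0.1]
opening: 0.0115
```

```bash
python3 -m crank '{"claw":[0,0,0,0,0,0,0,0],"delta_pos":[[0,0,0.04],[0,0,0.08],[0,0,0.12],[0,0,0.15],[0,0,0.15],[0,0,0.15],[0,0,0.15],[0,0,0.15]],"roll":[0,0,0,0,0,0,0,0]}' 20
```

```text
time: 18.83
tool_pos: [0.5083, -0.3664, 0.0978]
tool_rot: [3.141, -0.0, 0.03]
contact_force: [-1.1, -0.7, -0.3]
opening: 0.0116
```

```bash
python3 -m crank '{"claw":[0.15,0.2,0.3,0.5,0.8,1,1,1],"delta_pos":[[0,0,0],[0,0,0],[0,0,0],[0,0,0],[0,0,0],[0,0,0],[0,0,0],[0,0,0]],"roll":[0,0,0,0,0,0,0,0]}' 20
python3 -m crank '{"claw":[1,1,1,1,1,1,1,1],"delta_pos":[[0,0,0],[0,0,0],[0,0,0],[0,0,0],[0,0,0],[0,0,0],[0,0,0],[0,0,0]],"roll":[0,0,0,0,0,0,0,0]}' 20
python3 -m crank '{"claw":[1,1,1,1,1,1,1,1],"delta_pos":[[0,0,-0.3],[0,0,-0.8],[0,0,-1.6],[0,0,-2.6],[0,0,-3.6],[0,0,-4.6],[0,0,-5.4],[0,0,-5.8]],"roll":[0,0,0,0,0,0,0,0]}' 20
python3 -m crank '{"claw":[1,1,1,1,1,1,1,1],"delta_pos":[[-0.5,0,0],[-1.3,0,0],[-2.3,0,0],[-3.3,0,0],[-4.1,0,0],[-4.7,0,0],[-5,0,0],[-5,0,0]],"roll":[0,0,0,0,0,0,0,0]}' 20
python3 - <<'E'
from h import *
cs=cams()
for n in cs: cv2.imwrite(f"pics/{n}12.png",cs[n]["color"])
E
```

```text
time: 19.5
tool_pos: [0.5083, -0.3664, 0.0978]
tool_rot: [3.141, -0.0, 0.03]
contact_force: [-0.3, 0.3, 0.3]
opening: 0.0538
time: 20.17
tool_pos: [0.5083, -0.3664, 0.0977]
tool_rot: [3.142, -0.0, 0.03]
contact_force: [0.1, 0.6, 0.5]
opening: 0.0917
time: 20.83
tool_pos: [0.509, -0.3669, 0.2466]
tool_rot: [3.138, -0.004, 0.031]
contact_force: [0.1, 0.1, 0.9]
opening: 0.0916
time: 21.5
tool_pos: [0.3822, -0.3702, 0.2429]
tool_rot: [-3.141, 0.0, 0.029]
contact_force: [0.0, -1.2, -0.2]
opening: 0.0917
```

View pics/scene12.png

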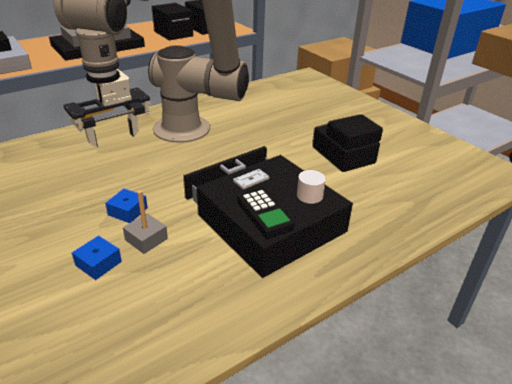

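View pics/top12.png

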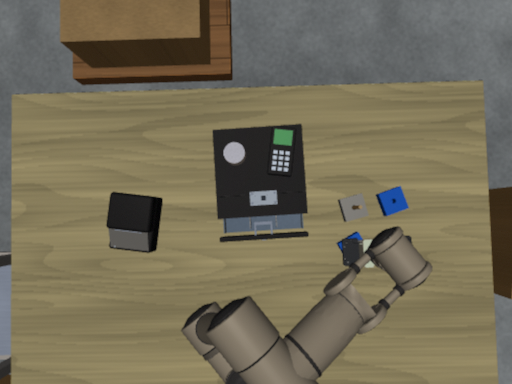

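The drawer is open. The dowel stands in the grey block (scene (143,212), top (354,207)). The printer, terminal, roll and blue blocks are where they were, and the gripper is clear. I'll let it settle and hand in.

```bash
python3 -m crank '{"claw":[1,1,1,1,1,1,1,1],"delta_pos":[[0,0,0],[0,0,0],[0,0,0],[0,0,0],[0,0,0],[0,0,0],[0,0,0],[0,0,0]],"roll":[0,0,0,0,0,0,0,0]}'
python3 - <<'E'
from h import *
a=cv2.imread("pics/scene0.png").astype(int);b=robot.read_camera("scene")["color"].astype(int)
d=np.abs(a-b).max(2)
for n,(y0,y1,x0,x1) in dict(dowel=(185,252,118,172),pinpad=(180,240,235,295),roll=(168,205,295,330),printer=(112,170,310,385)).items(): print(n,(d[y0:y1,x0:x1]>50).sum())
print(robot.hand_in())
E
```

```text
time: 22.27
tool_pos: [0.3834, -0.3701, 0.2427]
tool_rot: [3.142, -0.0, 0.031]
contact_force: [0.6, 0.6, 0.1]
opening: 0.0915
dowel 0
pinpad 0
roll 0
printer 0
the job is handed in; nothing more can be done
None
```

The job is done and handed in at about 22 s of the 64 s allowed. The dowel opened the drawer and is standing back in its grey stand.

- **Latch:** I put the dowel down through the plate's hole and pushed the latch in steps of 1–2 mm. The highest force I read was about 8.4 N, against the 30 N limit.
- **Drawer:** it sprang open, and the last pictures show it still open.
- **Dowel:** it went back to within about 1 mm of its starting height, with no clear contact force before I let go. The fingers are clear of everything.
- **Left alone:** comparing the first and last scene pictures showed no change around the dowel, card terminal, paper roll or printer. By eye, the blue look-alike blocks had not moved either.

Two readings were off. There was a small sideways force of 1–2 N in the hole, probably a light rub on its wall. My automatic estimate of the stand's hole from the scene camera was about 12 mm off in x, so I used the original grasp position, which the top camera matched to within about 3 mm.

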